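# Index the cup carousel under the drip cone and cover the cone

## Task

Get the drip station ready for the next cup: by pushing its red pegs, turn the cup carousel one click, whichever way brings the glass tumbler standing on it under the steel drip cone, and let it settle in its detent; then swing the clear flap down fully shut over the cone. Do not touch or tip the tumbler or the yellow jug riding on the carousel, never turn the carousel more than that one click or the wrong way, and leave the spare tumbler, its coaster and the canister where they stand.

Things in the scene. Friction and masses are not known exactly. Their poses are not given: they have to be found in the camera images.
- station: Oak board on feet, 350 x 330 mm, top 33 mm above the table, carrying carousel, cone and flap. Origin: on the table surface under the carousel's axis; x points from that axis to the cone (away from the robot, give or take yaw), y left, z up. Steel rods 10 mm thick: uprights at x 168, y +-62 mm; level rods at height 203 mm round the rectangle x 30 to 168, y +-62 mm.
- carousel (a joint): Turn (rad) of the cup carousel about the vertical through the station origin, positive counter-clockwise from above, 0 at the start. Wooden disc of radius 140 mm, top at height 55 mm. Six wells (steel rings 72 mm across, 5 mm high) at radius 90 mm, at 0 (under the cone), 60, .. 300 degrees. A detent holds it every 1.047 rad; past half way (0.52) it snaps on to the next by itself.
- peg_left (a point): Top (height 100 mm) of the red peg that starts at 150 degrees in the station frame (near side, left); moves with the carousel. Six such upright pegs, 12 mm thick, rise 45 mm from the disc at radius 120 mm, midway between wells; about 4 N sideways on one starts the turn.
- peg_right (a point): Top (height 100 mm) of the red peg that starts at 210 degrees in the station frame (near side, right); moves with the carousel. Six such upright pegs, 12 mm thick, rise 45 mm from the disc at radius 120 mm, midway between wells; about 4 N sideways on one starts the turn.
- cone_drop (a point): Fixed point at the height of the carousel's top, station x = 90 mm, straight under the steel drip cone's outlet: the middle of the tumbler's underside has to come here. The fixed cone spans heights 145 to 206 mm, 120 mm across its flange, 20 mm across the outlet.
- flap (a joint): Angle (rad) of the clear acrylic flap: 0 shut (level over the cone, 5 mm thick, mid-plane at height 212 mm), 1.5 upright; starts at 0.9 to 1.3; its stiff hinge stays where left. 130 mm along station x, centred on the cone; 128 mm from hinge to free edge. Hinge along x at y +62 mm; shut, it extends to -y. Shut it by pushing its outer face (facing +y when raised) over and down.
- flap_hinge (a point): Middle of the flap's hinge line, at height 212 mm.
- flap_lip (a point): Middle of the flap's orange free-edge strip (10 mm wide), 123 mm from the hinge line.
- tumbler: Clear glass tumbler, 78 mm tall, 60 mm across the base and 70 mm across the rim, standing in a carousel well next to the empty one under the cone (at +60 or -60 degrees of the station). Origin: centre of its underside; z up.
- jug: Yellow ceramic creamer jug, 75 mm tall, up to 68 mm across plus a handle (54 mm out from its axis), in the well on the other side of the cone. Origin: centre of its underside; z up.
- spare_tumbler: An identical glass tumbler standing on the wooden coaster, off the station to the left. Origin: centre of its underside.
- coaster: Dark wooden coaster 100 x 100 x 10 mm on the table. Origin: centre of its underside.
- canister: Closed tin canister, 88 mm across, 132 mm tall, on the table to the right. Origin: centre of its underside.
Things that resemble listed ones, but are neither listed nor needed, are in the scene too. Leave any green look-alike of the tumbler alone.

How it is judged:
By the outcome, as a careful person would: the job done as asked, in the order asked, and still so for the second after the job is handed in, with the robot touching nothing.
It also fails if it takes over 51 s, if anything falls off the work surface, if the arm or the gripper's body presses on something with over 40 N, if the wrist force passes 120 N, or if a joint passes its speed limit or range.

## Robot

A 6-joint arm with a two-finger parallel gripper is mounted at the origin on the work surface. World frame = base frame: x ahead of the robot, y to its left, z up, the work surface at z = 0. Lengths are in m, angles in rad, forces in N, time in s.
With the tool pointing down it reaches from about 0.375 to 0.925 m from the base axis. Payload 5.7 kg.
Tool frame: the origin (TCP) lies midway between the tips of the shut fingers; the grasp point (between the pads) lies 19 mm behind it; z points along the fingers, y is the line along which they close (so a half turn about z gives the same grasp; the last joint's range is limited). The gripper opens to 88 mm and grips with 3 to 60 N. Pads are 20 mm wide; open, the fingers measure 115 mm over their backs; the gripper's body (75 mm by 178 mm) begins 61 mm behind the grasp point.
Start: joints at [1.078, 0.359, 1.51, -0, 1.272, -0.115], TCP at [0.221, 0.558, 0.223] pointing down, gripper open.
Joint ranges: [-2.97, 2.97], [-1.01, 2.36], [0.21, 2.38], [-0.96, 4.11], [0.2, 2.71], [-2.98, 2.98]. Speed limits (rad/s): [2.39, 2.39, 3.14, 3.14, 3.14, 3.14].

## Interface

Orientations are given as a unit quaternion [x, y, z, w].
In Python, from bench import move_ptp, servo_line, goto_joints, move_gripper, sleep, inverse_kinematics, capture, PlanningError, close_job, spot_in, silhouettes, current_clock, current_joint_pos, current_qvel, current_joint_torque, current_position, current_orientation, current_force, current_torque, current_finger_gap, current_grip_force gives the robot as it stands. Calls block until the motion is done:
- move_ptp(position, orientation): joint-space move of the TCP to a pose.
- servo_line(position, orientation=None, rate=0.15, contact_N=None): straight line of the TCP; orientation=None keeps the orientation; rate is the mean speed in m/s. With contact_N (N) it stops when the force on the tool has changed by that much, and returns True; else False.
- goto_joints(angles): joint-space move.
- move_gripper(opening): finger opening in m; the grip force is fixed at half the most; returns when the fingers have stopped.
- sleep(seconds).
- inverse_kinematics(position, orientation): joint angles nearest the present ones, or None.
- capture(name): name is "scene" or "top"; returns a dict with "image" (384x512x3 uint8, blue, green, red), "range_z" (384x512 float32, m along the optical axis (not along the pixel's ray), 0 where there is no reading), "intrinsics" (3x3 intrinsics, pixels), "k1" (the pictures are not rectified: a ray, as slopes to the right and down, at radius r is drawn at 1 + k1 r^2 times it, then the intrinsics apply), "R" (3x3) and "t" (3): a world point X has camera coordinates R X + t. Camera axes: x right, y down, z forward; pixel columns grow to the right and rows downward; lengths in m; the calibration is good to about 2 mm. A picture is of the moment at which its call begins.
A pose or a line that the arm cannot do raises PlanningError and nothing moves.
- close_job(): hands the job in; it is judged then, once.
Trained networks look in the newest picture that a camera, given by its name, has taken for a name from the list of things; names that differ only in an ending like _2 or _b are one class to them, and where a whole thing is asked for, a point or a joint stands for the part that bears it (a point fixed in the world has none). Each returns a list of dicts, best first, with "conf" (0 to 1); they miss things now and then, are a little off and sometimes report something else, mostly with a low value. They report only what shows in the picture. A call takes as long as a camera call. They do not tell look-alikes from the thing itself.
- spot_in(camera, query): "xy" ([column, row] in pixels, amid what is visible of it).
- silhouettes(camera, query): "region" (384x512 bool, what is visible of it) and "xy" ([column, row] in pixels, amid what is visible of it).
Readings, each from a call of its own:
- current_clock(): time.
- current_joint_pos(): joint angles.
- current_qvel(): joint speeds.
- current_joint_torque(): joint torques, N m.
- current_position(): TCP position.
- current_orientation(): TCP orientation.
- current_force(): force on the tool from outside, world axes, zero at the start.
- current_torque(): the same for the moment, N m.
- current_finger_gap(): finger opening in m.
- current_grip_force(): force on a finger pad.
Only numpy, scipy, OpenCV 4.12 (cv2) and the standard library are available. Lean on these libraries where they do the work, as an engineer would, in place of code of your own. Each camera call takes 0.05 s, during which the arm holds its last target. There are 200 camera calls.

## Working session

There is one attempt and no reset: what is moved stays moved. The work goes in short steps, each a Python script; the robot and the scene stay as the last script left them, time stands still between calls to the robot, and variables do not carry over. Pictures are saved under pics/ and viewed, at most 10 in all, crops included, and the job is handed in when it is done.

```bash
mkdir -p pics
cat > h.py <<'E'
import numpy as np, cv2
from bench import *
def ray(c,px):
    K=c["intrinsics"];d=np.array([(px[0]-K[0][2])/K[0][0],(px[1]-K[1][2])/K[1][1]]);u=d.copy()
    for _ in range(20): u=d/(1+c["k1"]*(u@u))
    return np.array([u[0],u[1],1.])
def at_z(c,px,z):
    R=np.array(c["R"]);o=-R.T@np.array(c["t"]);d=R.T@ray(c,px);return o+d*(z-o[2])/d[2]
def depth(c,px):
    z=c["range_z"][int(round(px[1])),int(round(px[0]))]
    return np.array(c["R"]).T@(ray(c,px)*z-np.array(c["t"])) if z>0 else None
def proj(c,X):
    p=np.array(c["R"])@np.array(X)+np.array(c["t"]);u=p[:2]/p[2];u=u*(1+c["k1"]*(u@u));K=c["intrinsics"]
    return np.array([K[0][0]*u[0]+K[0][2],K[1][1]*u[1]+K[1][2]])
E
python3 - <<'E'
from h import *
np.set_printoptions(precision=3,suppress=True)
for n in("scene","top"):
    c=capture(n);cv2.imwrite(f"pics/{n}0.png",cv2.resize(c["image"],(800,600)))
    print(n,-np.array(c["R"]).T@np.array(c["t"]))
    for q in("station","peg_left","peg_right","flap","flap_lip","flap_hinge","tumbler","jug","spare_tumbler","coaster","canister"):
        for d in spot_in(n,q)[:4]: print(q,round(d["conf"],2),np.array(d["xy"]),depth(c,d["xy"]))
print(current_clock())
E
```

```text
scene [ 1.158 -0.597  1.074]
station 0.82 [262.3 205. ] [0.599 0.047 0.055]
peg_left 0.78 [240.4 207. ] [ 0.554 -0.004  0.056]
peg_left 0.73 [311.2 134.9] [0.537 0.377 0.089]
peg_right 0.67 [309.5 135.5] [0.531 0.375 0.084]
peg_right 0.57 [239.1 208.4] [ 0.556 -0.013  0.058]
flap 0.93 [284.  157.3] [0.662 0.06  0.289]
flap_lip 0.71 [281.1 155.9] [0.652 0.062 0.286]
flap_lip 0.34 [309.7 134.6] [0.53  0.377 0.086]
flap_hinge 0.86 [282.5 157.9] [0.648 0.073 0.268]
tumbler 0.88 [351.9 177.7] [0.751 0.309 0.075]
jug 0.73 [252.  215.9] [ 0.613 -0.016  0.072]
spare_tumbler 0.81 [309.7 132.9] [0.499 0.424 0.047]
coaster 0.68 [310.5 150.1] [0.537 0.384 0.012]
coaster 0.61 [265.1 207.3] [0.609 0.048 0.051]
coaster 0.6 [238.1 210.4] [ 0.557 -0.018  0.054]
canister 0.75 [126.5 258.2] [ 0.486 -0.366  0.12 ]
canister 0.61 [236.5 209. ] [ 0.551 -0.019  0.057]
top [0.533 0.016 1.225]
station 0.95 [248.9 202.2] [0.572 0.038 0.067]
peg_left 0.8 [253.4 218.1] [0.522 0.026 0.058]
peg_right 0.89 [259.8 215.8] [0.529 0.005 0.06 ]
flap 0.84 [229.6 169.7] [0.65  0.082 0.27 ]
flap_lip 0.94 [233.2 172.5] [0.641 0.073 0.281]
flap_hinge 0.74 [229.5 168.9] [0.652 0.083 0.273]
flap_hinge 0.57 [219.5 197.6] [0.588 0.13  0.064]
tumbler 0.82 [150.2 152.1] [0.747 0.362 0.008]
tumbler 0.55 [259.2 215.3] [0.53  0.007 0.059]
tumbler 0.51 [221.7 196.6] [0.591 0.123 0.068]
jug 0.58 [272.3 181.5] [ 0.635 -0.036  0.062]
spare_tumbler 0.95 [128.  221.4] [0.52  0.433 0.019]
coaster 0.96 [144.3 228.2] [0.496 0.382 0.011]
canister 0.73 [378.9 240.2] [ 0.449 -0.344  0.12 ]
1.2
```

View pics/scene0.png

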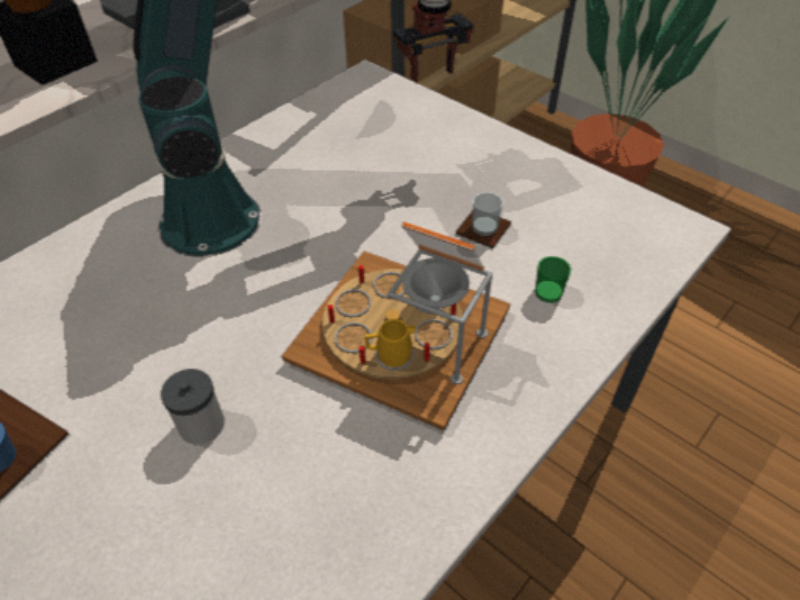

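View pics/top0.png

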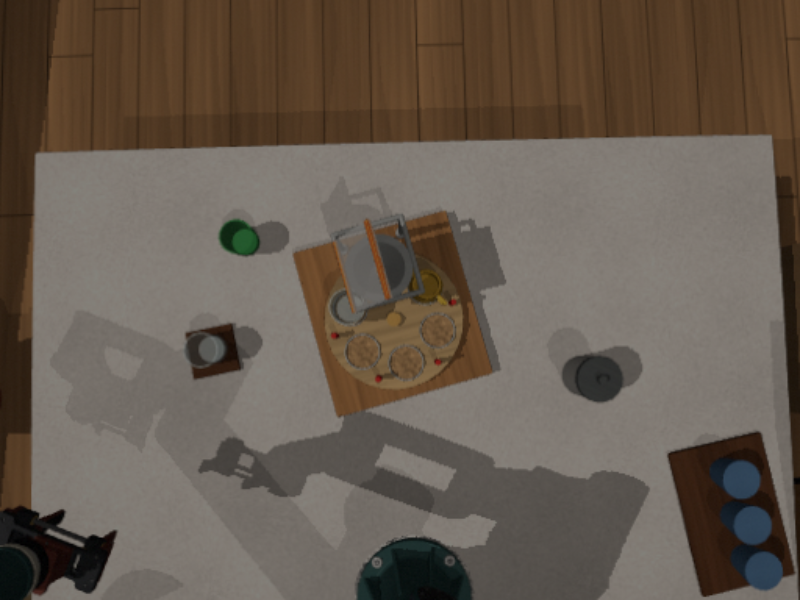

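The two pictures (800x600 px) show:
- **Glass on the carousel:** the clear tumbler is at top (348,307), in the well left of the cone (+60°).
- **Jug:** the yellow jug is at top (427,285), on the right.
- **Flap:** it is raised, with its lip at top (376,260).
- **Candidates for "tumbler":** the clear glass on the carousel (348,307), the green look-alike on the table (240,237), and the clear spare on the coaster (210,348). The first fits because it is clear and stands in a well next to the cone.

So the turn should be clockwise (negative). Next I'll fit the station pose and confirm the tumbler in a crop.

Run:
```python
from h import *
from scipy.optimize import least_squares
np.set_printoptions(precision=4,suppress=True)
P=[];L=[];D=[];cs={}
for n in("scene","top"):
    c=cs[n]=capture(n);im=c["image"].astype(int);b,g,r=im[...,0],im[...,1],im[...,2]
    hsv=cv2.cvtColor(c["image"],cv2.COLOR_BGR2HSV).astype(int)
    for v,u in np.argwhere(c["range_z"]>0):
        if not(150<u<340 and 90<v<300):continue
        X=depth(c,(u,v))
        if np.hypot(X[0]-.575,X[1]-.04)>.3:continue
        H,S,V=hsv[v,u]
        if (H<6 or H>174) and S>150 and V>60 and .058<X[2]<.11: P.append(X)
        if 6<=H<16 and S>190 and V>120 and X[2]>.2: L.append(X)
        if n=="top" and .024<X[2]<.040: D.append(X)
P=np.array(P);L=np.array(L);D=np.array(D);print(len(P),len(L),len(D))
def res(p):
    a=p[2]+np.radians(30+60*np.arange(6));C=p[:2]+.12*np.c_[np.cos(a),np.sin(a)]
    return np.abs(np.linalg.norm(P[:,None,:2]-C[None],axis=2)-.005).min(1)
best=min((least_squares(res,[.57,.035,y],loss="soft_l1",f_scale=.003) for y in(.0,.1,.2,.3,.4)),key=lambda s:s.cost)
print(best.x,np.median(best.fun),best.cost)
rect=cv2.minAreaRect((D[:,:2]*1000).astype(np.float32));print(rect)
# lip in station frame
x,y,t=best.x;R=np.array([[np.cos(t),np.sin(t)],[-np.sin(t),np.cos(t)]])
Ls=np.c_[(L[:,:2]-[x,y])@R.T,L[:,2]];m=np.median(Ls,0);print("lip station",m,Ls.min(0),Ls.max(0),"angle",np.arctan2(m[2]-.212,.062-m[1]))
c=cs["top"];im=cv2.resize(c["image"][120:280,160:330],None,fx=3,fy=3,interpolation=cv2.INTER_CUBIC)
def mark(s,col):
    w=np.r_[np.array([x,y])+R.T@np.array(s[:2]),s[2]];p=(proj(c,w)-[160,120])*3;cv2.circle(im,tuple(int(i) for i in p),3,col,-1)
for k in range(6):
    a=np.radians(30+60*k);mark([.12*np.cos(a),.12*np.sin(a),.1],(255,0,0))
    a=np.radians(60*k);mark([.09*np.cos(a),.09*np.sin(a),.055],(0,255,0))
for s in([.168,.062,.203],[.168,-.062,.203],[.03,.062,.203],[.03,-.062,.203]):mark(s,(255,0,255))
cs2=cs["scene"];im2=cv2.resize(cs2["image"][110:300,170:360],(480,480),interpolation=cv2.INTER_CUBIC)
im=cv2.copyMakeBorder(im,0,0,0,0,0) ;h=im.shape[0];im2=cv2.resize(im2,(int(h*.6),h)) if 0 else cv2.resize(im2,(290,290))
o=np.zeros((480,800,3),np.uint8);o[:,:510]=im[:480,:510];o[:290,510:800]=im2;cv2.imwrite("pics/fit.png",o)
```

```text
161 124 4283
[0.5689 0.0274 0.2511] 0.0011818151379161118 0.0002190464186070266
((579.2814331054688, 34.19206237792969), (350.262939453125, 330.6888122558594), 14.452003479003906)
lip station [0.089  0.0026 0.3225] [ 0.0258 -0.0059  0.2156] [0.1524 0.0678 0.3276] angle 1.0776138604265713
```

View pics/fit.png

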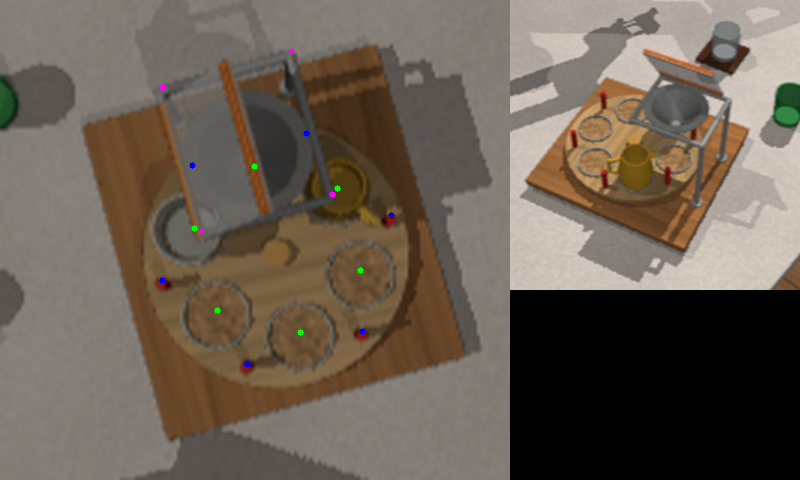

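The fit matches (yaw 0.251; pegs and wells line up). The clear glass in the +60° well, crop (190,230), is the tumbler. The green one is off the board at (5,100). Next I'll straddle the 210° peg with loosely spaced fingers and walk it clockwise to 150°.

```bash
cat >> h.py <<'E'
from scipy.spatial.transform import Rotation as Ro
X0,Y0,T=.5689,.0274,.2511
def W(sx,sy,z): return [X0+np.cos(T)*sx-np.sin(T)*sy, Y0+np.sin(T)*sx+np.cos(T)*sy, z]
def Q(a): # tool down, tool y at world angle a
    y=np.array([np.cos(a),np.sin(a),0]);z=np.array([0,0,-1.]);return Ro.from_matrix(np.c_[np.cross(y,z),y,z]).as_quat().tolist()
E
python3 - <<'E'
from h import *
np.set_printoptions(precision=3,suppress=True)
pk=lambda d,z:W(.12*np.cos(np.radians(d)),.12*np.sin(np.radians(d)),z)
y0=Ro.from_quat(current_orientation()).as_matrix()[:,1];print("tool y",y0)
a=T+np.pi/2
if np.dot(y0[:2],[np.cos(a),np.sin(a)])<0:a+=np.pi
q=Q(a)
move_gripper(.032)
p=current_position();servo_line([p[0],p[1],.34],rate=.3)
move_ptp([.33,.36,.34],q); move_ptp(pk(210,.25),q)
servo_line(pk(210,.12),rate=.2)
hit=servo_line(pk(210,.08),rate=.08,contact_N=4);print("hit",hit,current_position(),current_joint_pos(),current_clock())
if not hit:
    for d in np.arange(205,149,-5): servo_line(pk(d,.08),rate=.06)
    sleep(.5);print(current_force(),current_position());servo_line(pk(150,.25),rate=.15)
    print(current_clock(),current_force())
    c=capture("top");im=cv2.resize(c["image"][120:280,160:330],None,fx=3,fy=3);cv2.imwrite("pics/turn.png",im)
E
```

```text
tool y [ 0.369  0.929 -0.   ]
hit False [ 0.483 -0.057  0.08 ] [-0.259  0.387  1.906  0.     0.848 -2.08 ] 6.8833
[-0.067 -0.674 -0.311] [0.453 0.06  0.08 ]
12.5667 [ 0.257 -0.733  0.066]
```

Run:
```python
from h import *
np.set_printoptions(precision=3,suppress=True)
move_gripper(0.0)
p=current_position();servo_line([p[0],p[1],.42],rate=.3)
move_ptp([.33,.33,.42],current_orientation())
c=capture("top");im=cv2.resize(c["image"][120:280,160:330],None,fx=3,fy=3,interpolation=cv2.INTER_CUBIC)
s=capture("scene");i2=cv2.resize(s["image"][110:300,170:360],(290,290),interpolation=cv2.INTER_CUBIC)
o=np.zeros((480,800,3),np.uint8);o[:,:510]=im;o[:290,510:]=i2;cv2.imwrite("pics/turn2.png",o)
# red peg refit
from scipy.optimize import least_squares
P=[]
for c in(c,s):
    hsv=cv2.cvtColor(c["image"],cv2.COLOR_BGR2HSV).astype(int)
    m=((hsv[...,0]<6)|(hsv[...,0]>174))&(hsv[...,1]>150)&(hsv[...,2]>60)&(c["range_z"]>0)
    for v,u in np.argwhere(m):
        X=depth(c,(u,v))
        if np.hypot(X[0]-X0,X[1]-Y0)<.15 and .058<X[2]<.11:P.append(X)
P=np.array(P)
def res(p):
    a=T+p[0]+np.radians(30+60*np.arange(6));C=np.array([X0,Y0])+.12*np.c_[np.cos(a),np.sin(a)]
    return np.abs(np.linalg.norm(P[:,None,:2]-C[None],axis=2)-.005).min(1)
r=least_squares(res,[0.],loss="soft_l1",f_scale=.003);print(len(P),r.x,np.median(r.fun),current_clock(),current_joint_pos())
```

```text
158 [-0.] 0.0012014425900833943 15.2167 [ 0.634  0.034  1.455  0.001  1.655 -1.186]
```

View pics/turn2.png

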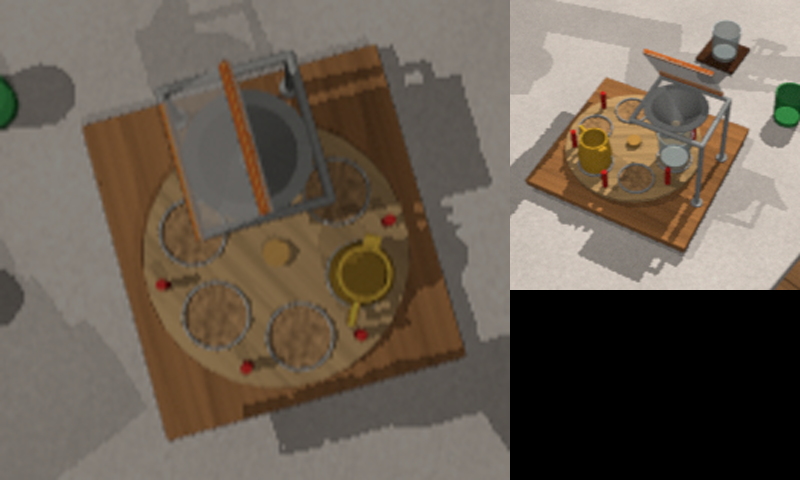

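The turn worked. In the crop, the tumbler stands under the cone (scene part, 675,158) and the jug is now at (362,272). The pegs have settled exactly on their grid, so it turned one click clockwise. Next is the flap.

Run:
```python
from h import *
np.set_printoptions(precision=3,suppress=True)
y0=Ro.from_quat(current_orientation()).as_matrix()[:,1]
q=Q(T) if inverse_kinematics(W(.09,.11,.42),Q(T)) is not None else Q(T+np.pi)
h=.010;r=.108
def pt(a,over=0): return W(.09,.062-r*np.cos(a)+.0025*np.sin(a)+h,.212+r*np.sin(a)+.0025*np.cos(a)-over)
move_ptp(W(.09,.13,.42),q);print(current_joint_pos())
p=pt(1.35);servo_line(W(.09,.10,.36),rate=.2);servo_line(p,rate=.15)
f0=np.array(current_force())
for a in np.arange(1.25,.04,-.1): servo_line(pt(a),rate=.07)
print("near",np.array(current_force())-f0)
hit=servo_line(pt(0,.006),rate=.02,contact_N=30);print(hit,current_position(),np.array(current_force())-f0)
p=current_position();servo_line([p[0],p[1],.42],rate=.2)
move_ptp([.33,.33,.42],q);print(current_clock())
c=capture("top");im=cv2.resize(c["image"][120:280,160:330],None,fx=3,fy=3,interpolation=cv2.INTER_CUBIC)
s=capture("scene");i2=cv2.resize(s["image"][110:300,170:360],(290,290),interpolation=cv2.INTER_CUBIC)
o=np.zeros((480,800,3),np.uint8);o[:,:510]=im;o[:290,510:]=i2;cv2.imwrite("pics/shut.png",o)
for c in(c,s):
    hsv=cv2.cvtColor(c["image"],cv2.COLOR_BGR2HSV).astype(int);L=[]
    m=(hsv[...,0]>=6)&(hsv[...,0]<16)&(hsv[...,1]>190)&(hsv[...,2]>120)&(c["range_z"]>0)
    for v,u in np.argwhere(m):
        X=depth(c,(u,v))
        if np.hypot(X[0]-X0,X[1]-Y0)<.2 and X[2]>.19:L.append([*(Ro.from_euler('z',-T).apply(X-[X0,Y0,0]))])
    L=np.array(L);
    if len(L):L=L[L[:,1]<.03];print(len(L),np.median(L,0))
```

```text
[ 0.168  0.33   1.084  0.     1.728 -0.084]
near [0.369 0.333 0.907]
True [0.665 0.015 0.215] [-1.55   0.776  6.007]
24.875
111 [ 0.089 -0.058  0.22 ]
107 [ 0.094 -0.063  0.218]
```

View pics/shut.png

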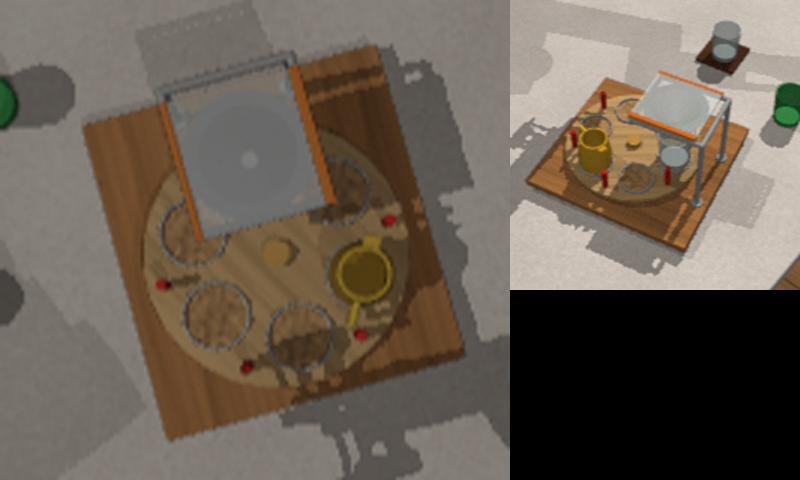

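The flap looks shut: its lip runs along (313,135) in the crop, over the right-hand rod. But the lip reads 3–5 mm high, so I'll press once more near it and compare its height with the hinge side.

Run:
```python
from h import *
np.set_printoptions(precision=4,suppress=True)
q=current_orientation()
def prof():
    for n in("top","scene"):
        c=capture(n);print(n,[round(float(np.median([depth(c,proj(c,W(sx,sy,.2145)))[2] for sx in(.04,.05,.13,.14)])),4) for sy in(.055,.03,0,-.03,-.05,-.06)])
prof()
move_ptp(W(.09,-.045,.42),q);servo_line(W(.09,-.045,.235),rate=.2)
f0=np.array(current_force())
hit=servo_line(W(.09,-.045,.206),rate=.02,contact_N=40);print(hit,current_position(),np.array(current_force())-f0)
sleep(.3);print(current_position(),np.array(current_force())-f0)
p=current_position();servo_line([p[0],p[1],.42],rate=.2);move_ptp([.33,.33,.42],q)
prof();print(current_clock())
for c in("top",):
  for n in("spare_tumbler","coaster","canister"):print(n,[np.array(d["xy"]) for d in spot_in(c,n)[:1]])
```

```text
top [0.2157, 0.2138, 0.2152, 0.2158, 0.2136, 0.2182]
scene [0.2159, 0.214, 0.2138, 0.2151, 0.2149, 0.2175]
True [0.6679 0.0075 0.2147] [-2.7882 -0.0711  8.1212]
[0.6679 0.0074 0.2148] [-1.8558  0.0065  7.1601]
top [0.2157, 0.2143, 0.2163, 0.2174, 0.2156, 0.2195]Traceback (most recent call last):
  File "<stdin>", line 13, in <module>
  File "<stdin>", line 6, in prof
TypeError: 'NoneType' object is not subscriptable
```

The flap is level: 0.214–0.216 m from the hinge to y −0.05. Contact at 0.2147 m matches the shut height, and the orange strip simply stands a little above the sheet. The error was only a missing depth reading after the arm had already moved clear, so I'm handing in.

Run:
```python
from h import *
print(current_clock(),current_position(),current_force());print(close_job())
```

```text
32.3417 [0.33090444 0.32974565 0.41984258] [-0.27236823 -0.33337216 -0.11911155]
the job is handed in; nothing more can be done
None
```

The job is handed in at 32.3 s: the carousel is settled one click clockwise with the glass tumbler under the cone, the flap is shut and the arm is clear; I didn't re-measure the spare tumbler, coaster and canister at the end, though the arm worked well away from them.

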